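# Set out the injector-service tray

## Robot

A 7-joint arm with a two-finger parallel gripper is mounted at the origin on the work surface; the furniture and walls round the work are solid. World frame = base frame: x ahead of the robot, y to its left, z up, the work surface at z = 0. Lengths are in m, angles in rad, forces in N, time in s.
With the tool pointing down it reaches from about 0.375 to 0.925 m from the base axis. Payload 3.1 kg.
Tool frame: the origin (TCP) lies between the finger pads; the fingertips stand 19 mm ahead of it and the grasp point (between the pads) is the TCP; z points along the fingers, y is the direction in which the jaws open and shut (so a half turn about z gives the same grasp; the last joint's range is limited). The gripper opens to 85 mm and grips with 20 to 120 N. Pads are 22 mm wide; open, the fingers measure 114 mm over their backs; the gripper's body (76 mm by 85 mm) begins 54 mm behind the grasp point. The pads swing forward as they close: fully open they stand 13 mm farther back than shut.
Start: joints at [-1.383, 0.383, 0.044, 1.598, -0.018, 1.161, -0.05], TCP at [0.183, 0.624, 0.25] pointing down, gripper open.
Joint ranges: [-2.61, 2.61], [-0.41, 2.15], [-1.48, 1.57], [0, 2.5], [-1.57, 4.71], [0.05, 1.97], [-2.85, 2.85]. Speed limits (rad/s): [2.79, 2.79, 3.14, 3.14, 3.14, 3.14, 3.14].

## Interface

Orientations are given as a unit quaternion [x, y, z, w].
In Python, from bench import move_ptp, movel, move_j, move_gripper, pause, inverse_kinematics, read_camera, camera_params, MotionError, sign_off, look_for, tip_of, read_time_s, read_qpos, read_joint_vel, read_effort, read_eef_pos, read_tcp_rot, read_ft_force, read_ft_torque, read_finger_gap gives the robot as it stands. Calls block until the motion is done:
- move_ptp(position, orientation): joint-space move of the TCP to a pose.
- movel(position, orientation=None, speed=0.15): straight line of the TCP; orientation=None keeps the orientation; speed is the mean speed in m/s.
- move_j(angles): joint-space move.
- move_gripper(opening, effort=None): finger opening in m; effort is the grip in N (None keeps the last); returns when the fingers have stopped.
- pause(seconds).
- inverse_kinematics(position, orientation): joint angles nearest the present ones, or None.
- read_camera(name): name is "scene" or "side" or "wrist"; returns the picture (400x640x3 uint8, red, green, blue); there is no depth.
- camera_params(name): a dict with "K" (3x3 intrinsics, pixels), "camera_from_world" (4x4, takes a point from world to camera coordinates). Camera axes: x right, y down, z forward; pixel columns grow to the right and rows downward; lengths in m; the calibration is good to about 2 mm. A picture is of the moment at which its call begins: read the wrist's pose just before it. camera_params takes no time and is no camera call; for the wrist camera it gives the pose at the moment of the call.
A pose or a line that the arm cannot do raises MotionError and nothing moves.
- sign_off(): hands the job in, once; it reports no verdict.
Trained networks look in the newest picture that a camera, given by its name, has taken for a name from the list of things; names that differ only in an ending like _2 or _b are one class to them, and where a whole thing is asked for, a point or a joint stands for the part that bears it (a point fixed in the world has none). Each returns a list of dicts, best first, with "confidence" (0 to 1); they miss things now and then, are a little off and sometimes report something else, mostly with a low value. They report only what shows in the picture. A call takes as long as a camera call. They do not tell look-alikes from the thing itself.
- look_for(camera, name): "at" ([column, row] in pixels, amid what is visible of it).
- tip_of(camera, name): "at" ([column, row] in pixels: a listed point, or the origin of a listed thing).
Readings, each from a call of its own:
- read_time_s(): time.
- read_qpos(): joint angles.
- read_joint_vel(): joint speeds.
- read_effort(): joint torques, N m.
- read_eef_pos(): TCP position.
- read_tcp_rot(): TCP orientation.
- read_ft_force(): force on the tool from outside, world axes, zero at the start.
- read_ft_torque(): the same for the moment, N m.
- read_finger_gap(): finger opening in m.
Only numpy, scipy, OpenCV 4.12 (cv2) and the standard library are available. Lean on these libraries where they do the work, as an engineer would, in place of code of your own. Each camera call takes 0.05 s, during which the arm holds its last target. There are 200 camera calls.

## Task

Set out the steel tray for the next injector service, everything upright: the large sample pot in the middle of the tray; on the tray's long centre line, the standard jar in the middle of the free space between the pot and the tray end where the small amber bottle stands, and the septa jar likewise between the pot and the end where the beaker stands. Stand the little ferrule jar centred on top of the pot's lid. Leave the bottle, the beaker, the cap jar and the loose vial where they are.

Things in the scene. Friction and masses are not known exactly. Their poses are not given: they have to be found in the camera images.
- steel_tray: shallow steel tray fixed right of the press, long side roughly away from the robot; 170 x 240 mm, rim 18 mm high, walls and floor 2 mm. Origin: centre of underside; x along the short side, y along the long side (inside ends at +/-118 mm), z up. The fixed press between tray and jars (x 0.43-0.47 m above its base, y -0.11 to 0.18 m, 0.37 m high with its lever) can be passed behind at x 0.58 m
- sample_pot: the largest jar: round white screw pot with a flat wide red lid, 55 mm across, 60 mm tall with the lid; starts on the 2 mm thick grey bench mat left of the press. Origin at the centre of its underside, z up; grip it round the wall
- standard_jar: standard jar: round brown screw jar with a flat black lid, 42 mm across, 45 mm tall; the larger of the two brown jars. Starts on the 2 mm thick grey bench mat left of the press. Origin at the centre of its underside, z up
- septa_jar: septa jar: low round white screw jar with a flat off-white lid, 36 mm across, 34 mm tall; starts on the 2 mm thick grey bench mat left of the press. Origin at the centre of its underside, z up
- ferrule_jar: ferrule jar: the smallest jar, round, brown with a flat black lid, 30 mm across, 30 mm tall; starts on the 2 mm thick grey bench mat left of the press. Origin at the centre of its underside, z up
- reagent_bottle: small amber reagent bottle with a white cap, 49 mm across, 90 mm tall, standing on the bench just outside one end of the tray (near or far end, about 165 mm from the tray's centre); marks the standard jar's end. Not to be moved. Origin at the centre of its underside
- beaker: empty glass beaker with a spout, 50 mm across, 56 mm tall, standing on the bench just outside the other end of the tray; marks the septa jar's end. Not to be moved. Origin at the centre of its underside
- cap_jar: cap jar, not part of the job: round white screw jar with a flat blue lid, 51 mm across, 58 mm tall, near the other jars. Not to be moved. Origin at the centre of its underside
- big_vial: loose glass vial with a crimped grey cap, not part of the job, 22 mm across, 66 mm tall, near the jars. Not to be moved. Origin at the centre of its underside
Not all that is in view belongs to the job. What is shaped like the standard_jar but green or purple is not meant. Several things have the shape of the septa_jar; the one meant has the colours described above.

How it is judged:
By the outcome, as a careful person would: the job done as asked, in the order asked, and still so for the second after the job is handed in, with the robot touching nothing.
It also fails if it takes over 141 s, if anything falls off the work surface, if the arm or the gripper's body presses on something with over 40 N, if the wrist force passes 120 N, or if a joint passes its speed limit or range.

## Working session

There is one attempt and no reset: what is moved stays moved. The work goes in short steps, each a Python script; the robot and the scene stay as the last script left them, time stands still between calls to the robot, and variables do not carry over. Pictures are saved under pics/ and viewed, about 12 in all and at most 16, crops included, and the job is handed in when it is done.

```bash
ls; mkdir -p pics
python3 - <<'E'
from bench import *
import cv2,numpy as np
print(read_time_s(),read_eef_pos(),read_tcp_rot())
for c in ["scene","side","wrist"]:
    im=read_camera(c); cv2.imwrite(f"pics/a_{c}.png",im[:,:,::-1])
    p=camera_params(c); print(c,np.round(p["K"],1).tolist(),np.round(p["camera_from_world"],3).tolist())
    for n in ["steel_tray","sample_pot","standard_jar","septa_jar","ferrule_jar","reagent_bottle","beaker","cap_jar","big_vial"]:
        print(n,[(np.round(d["at"]).tolist(),round(d["confidence"],2)) for d in tip_of(c,n)][:6])
print(read_time_s())
E
```

```text
pics
0.0 [0.18300564 0.62276121 0.2488407 ] [ 1.42369585e-01  9.89812669e-01 -1.32975265e-03 -1.12711678e-04]
scene [[387.1, 0.0, 316.9], [0.0, 387.1, 197.1], [0.0, 0.0, 1.0]] [[-0.713, -0.701, 0.003, 0.367], [-0.335, 0.337, -0.88, 0.167], [0.616, -0.629, -0.475, 0.924], [0.0, 0.0, 0.0, 1.0]]
steel_tray [([383.0, 168.0], 0.62), ([285.0, 234.0], 0.62)]
sample_pot [([222.0, 257.0], 0.84)]
standard_jar [([268.0, 305.0], 0.72), ([268.0, 252.0], 0.67), ([312.0, 251.0], 0.64)]
septa_jar [([198.0, 237.0], 0.52)]
ferrule_jar [([242.0, 231.0], 0.64)]
reagent_bottle [([358.0, 154.0], 0.59)]
beaker [([419.0, 187.0], 0.79)]
cap_jar [([286.0, 234.0], 0.76)]
big_vial [([418.0, 187.0], 0.72), ([244.0, 208.0], 0.44)]
side [[473.2, 0.0, 321.7], [0.0, 473.2, 199.0], [0.0, 0.0, 1.0]] [[-0.88, -0.474, -0.018, 0.428], [-0.212, 0.426, -0.88, 0.12], [0.425, -0.77, -0.475, 1.285], [0.0, 0.0, 0.0, 1.0]]
steel_tray [([362.0, 165.0], 0.81)]
sample_pot []
standard_jar [([303.0, 262.0], 0.76), ([326.0, 308.0], 0.69), ([339.0, 252.0], 0.51)]
septa_jar [([221.0, 262.0], 0.59), ([178.0, 261.0], 0.48)]
ferrule_jar [([262.0, 244.0], 0.59)]
reagent_bottle []
beaker [([403.0, 177.0], 0.7)]
cap_jar []
big_vial [([250.0, 230.0], 0.74)]
wrist [[309.0, 0.0, 315.5], [0.0, 309.0, 203.8], [0.0, 0.0, 1.0]] [[0.281, 0.96, 0.0, -0.649], [0.913, -0.268, 0.307, -0.041], [0.295, -0.086, -0.952, 0.38], [0.0, 0.0, 0.0, 1.0]]
steel_tray []
sample_pot [([227.0, 378.0], 0.46)]
standard_jar [([182.0, 260.0], 0.71)]
septa_jar []
ferrule_jar [([224.0, 378.0], 0.72)]
reagent_bottle []
beaker []
cap_jar []
big_vial []
1.5
```

View pics/a_scene.png

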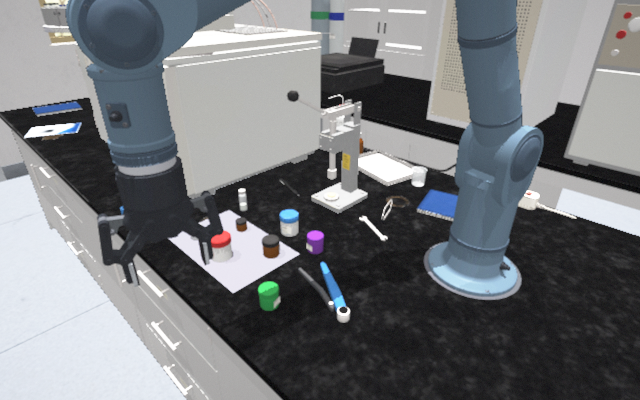

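View pics/a_side.png

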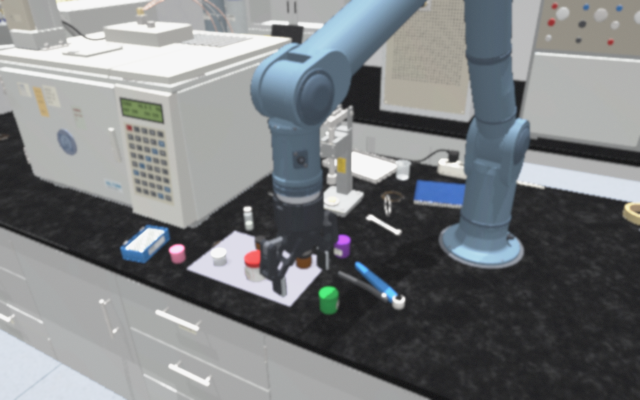

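View pics/a_wrist.png

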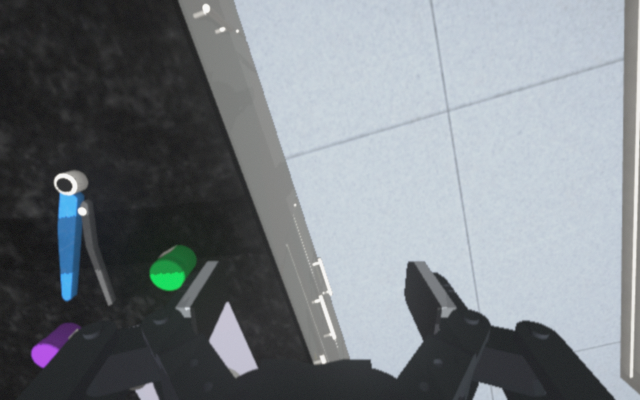

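```bash
cat > h.py <<'E'
from bench import *
import numpy as np, cv2
from scipy.spatial.transform import Rotation as R
def ray(p,uv,z):
    T=p["camera_from_world"];K=p["K"];Rm=T[:3,:3];c=-Rm.T@T[:3,3]
    d=Rm.T@np.linalg.inv(K)@[uv[0],uv[1],1]
    return (c+d*(z-c[2])/d[2])
def proj(p,X):
    T=np.array(p["camera_from_world"]); q=T[:3,:3]@np.asarray(X,float)+T[:3,3]; v=p["K"]@q
    return v[:2]/v[2]
def down(yaw):  # tool z down, jaw axis (tool y) at angle yaw in world
    y=np.array([np.cos(yaw),np.sin(yaw),0]); z=np.array([0,0,-1.]); x=np.cross(y,z)
    return R.from_matrix(np.c_[x,y,z]).as_quat()
E
python3 - <<'E'
from h import *
D={"scene":{"tray":(383,168),"pot":(222,257),"green":(268,305),"std":(268,252),"purple":(312,251),"sep":(198,237),"fer":(242,231),"bottle":(358,154),"beaker":(419,187),"cap":(286,234),"vial":(244,208)},
"side":{"tray":(362,165),"green":(326,308),"std":(303,262),"purple":(339,252),"sep":(221,262),"pink":(178,261),"fer":(262,244),"beaker":(403,177),"vial":(250,230)}}
for c in D:
    p=camera_params(c); T=p["camera_from_world"]; print(c,-T[:3,:3].T@T[:3,3])
    for k,v in D[c].items(): print(k,np.round(ray(p,v,0.0 if k in("tray","bottle","beaker","green","purple","pink","cap","vial")else .002)[:2],3))
p=camera_params("wrist");T=p["camera_from_world"]
Rt=R.from_quat(read_tcp_rot()); print("cam in tcp",Rt.inv().apply(-T[:3,:3].T@T[:3,3]-read_eef_pos()),"axis",Rt.inv().apply(T[2,:3]))
print(down(0), Rt.as_matrix().round(2))
for xy in [(.5,.4),(.45,.45),(.6,0),(.5,-.3),(.58,0.3),(.58,-.3),(.6,-.3)]:
  for yaw in (0,np.pi/2):
    for z in (.1,.25,.45):
      for s in (0,np.pi):
        q=inverse_kinematics([*xy,z],down(yaw+s)); print(xy,round(yaw,1),z,round(s,1),None if q is None else np.round(q,2))
E
```

```text
scene [-0.25078608  0.78141008  0.58493885]
tray [ 0.492 -0.326]
pot [0.453 0.396]
green [0.246 0.419]
std [0.388 0.303]
purple [0.315 0.221]
sep [0.572 0.392]
fer [0.513 0.293]
bottle [ 0.645 -0.368]
beaker [ 0.314 -0.284]
cap [0.419 0.216]
vial [0.615 0.212]
side [-0.14377864  1.1416497   0.72454588]
tray [ 0.495 -0.332]
green [0.249 0.419]
std [0.383 0.293]
purple [0.321 0.209]
sep [0.573 0.39 ]
pink [0.679 0.435]
fer [0.525 0.272]
beaker [ 0.325 -0.302]
vial [0.6   0.225]
cam in tcp [ 0.07837527 -0.0006465  -0.12424209] axis [-3.07531089e-01  2.49646751e-04  9.51538001e-01]
[0.70710678 0.70710678 0.         0.        ] [[-0.96  0.28 -0.  ]
 [ 0.28  0.96 -0.  ]
 [ 0.   -0.   -1.  ]]
(0.5, 0.4) 0 0.1 0 [-1.03  0.55  0.37  1.75 -0.25  0.89 -0.55]
(0.5, 0.4) 0 0.1 3.1 [-0.65  0.53 -0.12  1.73  0.07  0.89  2.35]
(0.5, 0.4) 0 0.25 0 [-1.06  0.38  0.41  1.64 -0.17  1.15 -0.61]
(0.5, 0.4) 0 0.25 3.1 [-0.7   0.37 -0.05  1.62  0.02  1.16  2.39]
(0.5, 0.4) 0 0.45 0 [-1.08  0.28  0.45  1.35 -0.12  1.53 -0.64]
(0.5, 0.4) 0 0.45 3.1 [-0.76  0.27  0.03  1.34 -0.01  1.53  2.41]
(0.5, 0.4) 1.6 0.
[... 4470 characters left out ...]
 1.36  1.69 -1.15  1.33 -1.97]
(0.6, -0.3) 0 0.25 0 [-0.37  0.71  1.18  1.58 -0.68  1.31  0.9 ]
(0.6, -0.3) 0 0.25 3.1 [-0.43  0.86  1.37  1.58 -0.85  1.41 -2.12]
(0.6, -0.3) 0 0.45 0 [-0.33  0.54  1.16  1.29 -0.49  1.61  0.76]
(0.6, -0.3) 0 0.45 3.1 [-0.38  0.66  1.38  1.29 -0.65  1.68 -2.28]
(0.6, -0.3) 1.6 0.1 0 [-0.14  0.71  0.76  1.68 -0.57  0.99  2.39]
(0.6, -0.3) 1.6 0.1 3.1 [-0.13  0.7   0.73  1.68 -0.54  0.98 -0.77]
(0.6, -0.3) 1.6 0.25 0 [-0.26  0.58  0.95  1.58 -0.49  1.24  2.34]
(0.6, -0.3) 1.6 0.25 3.1 [-0.24  0.57  0.9   1.57 -0.46  1.23 -0.82]
(0.6, -0.3) 1.6 0.45 0 [-0.34  0.56  1.21  1.29 -0.52  1.62  2.35]
(0.6, -0.3) 1.6 0.45 3.1 [-0.36  0.59  1.27  1.29 -0.57  1.64 -0.76]
```

Run:
```python
from h import *
t0=read_time_s()
move_ptp([.50,.33,.32],down(np.pi/2)); print(read_time_s()-t0)
p=camera_params("wrist"); im=read_camera("wrist"); cv2.imwrite("pics/b.png",im[:,:,::-1]); np.save("b.npy",im)
import pickle; pickle.dump(p,open("b.pkl","wb"))
for n,h in dict(sample_pot=.06,standard_jar=.045,septa_jar=.034,ferrule_jar=.03,cap_jar=.058,big_vial=.066).items():
    print(n,[(np.round(d["at"]).tolist(),round(d["confidence"],2),ray(p,d["at"],.002)[:2].round(3).tolist()) for d in tip_of("wrist",n)][:4])
print(read_eef_pos(),read_time_s())
```

```text
1.6082999999999998
sample_pot [([360.0, 130.0], 0.92, [0.454, 0.394])]
standard_jar [([222.0, 18.0], 0.8, [0.317, 0.213]), ([295.0, 69.0], 0.67, [0.376, 0.303])]
septa_jar [([352.0, 209.0], 0.97, [0.571, 0.387]), ([374.0, 277.0], 0.76, [0.688, 0.426])]
ferrule_jar []
cap_jar [([225.0, 104.0], 0.55, [0.421, 0.208]), ([283.0, 178.0], 0.23, [0.523, 0.284])]
big_vial [([243.0, 234.0], 0.68, [0.611, 0.219])]
[0.49964552 0.33053683 0.31984435] 3.4583
```

View pics/b.png

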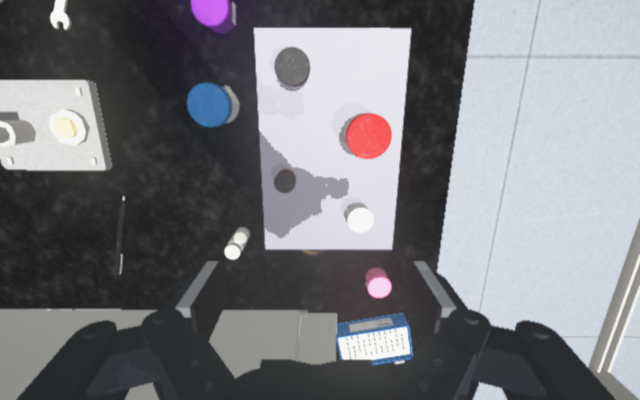

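```bash
python3 - <<'E'
from h import *
import pickle
p=pickle.load(open("b.pkl","rb"))
im=np.load("b.npy").astype(int); r,g,b=im[...,0],im[...,1],im[...,2]
def cen(m,c,rad=35):
    yy,xx=np.mgrid[:400,:640]; m=m&((xx-c[0])**2+(yy-c[1])**2<rad**2)
    n,l,s,ce=cv2.connectedComponentsWithStats(m.astype(np.uint8)); i=1+np.argmax(s[1:,4]); return ce[i],s[i]
for n,m,c,h,rad in [("pot",(r>150)&(g<90),(369,136),.062,35),("std",(r<90)&(g<90),(292,66),.047,27),("fer",(r<70)&(g<70),(285,180),.032,14),("sep",(r>235)&(g>235),(360,219),.036,22),("cap",(b>r+40),(209,104),.058,35)]:
    u,s=cen(m,c,rad); print(n,u.round(1),s,ray(p,u,h).round(4))
print("oven",ray(p,(150,310),0),ray(p,(350,310),0), "vialcap",ray(p,(232,250),.066))
E
python3 -c "
import cv2;i=cv2.imread('pics/b.png')[150:250,240:400];cv2.imwrite('pics/b2.png',cv2.resize(i,None,fx=5,fy=5,interpolation=2))"
```

```text
pot [370.  124.9] [346 115  44  30 236] [0.4437 0.3965 0.062 ]Traceback (most recent call last):
  File "<stdin>", line 9, in <module>
  File "<stdin>", line 7, in cen
    return _wrapfunc(a, 'argmax', axis=axis, out=out, **kwds)
    return bound(*args, **kwds)
ValueError: attempt to get argmax of an empty sequence
```

View pics/b2.png

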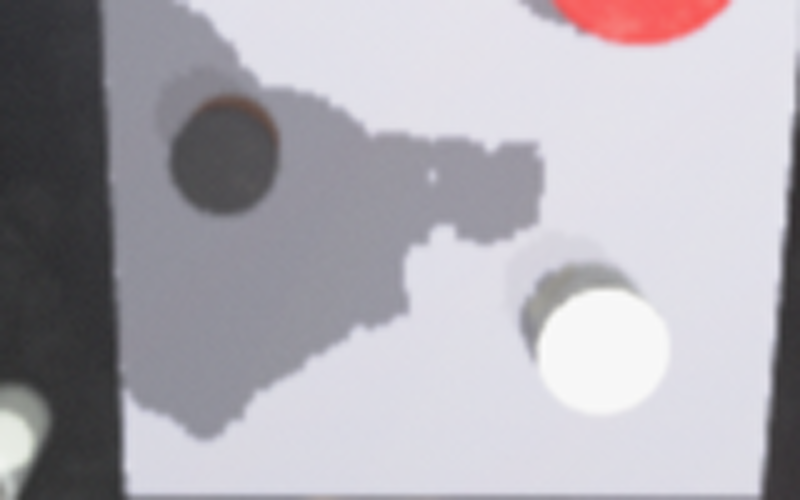

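```bash
cat >> h.py <<'E'
W=np.deg2rad
def shot(n):
    p=camera_params("wrist"); im=read_camera("wrist"); cv2.imwrite(f"pics/{n}.png",im[:,:,::-1]); return p,im
def grab(xy,yaw,zg,op,effort=30):
    move_gripper(op); move_ptp([*xy,.16],down(yaw)); movel([*xy,zg],speed=.15)
    move_gripper(0.0,effort); g=read_finger_gap(); f0=read_ft_force(); movel([*xy,.16],speed=.2)
    print("gap",g,"t",read_time_s(),"f",f0.round(1),read_ft_force().round(1),read_eef_pos().round(4)); return g
E
python3 - <<'E'
from h import *
import pickle
p=pickle.load(open("b.pkl","rb"))
L=dict(pot=((369,136),.062),std=((292.3,66.5),.047),fer=((284.8,181.4),.032),sep=((360.6,220),.036))
P={k:ray(p,*v)[:2] for k,v in L.items()}; pickle.dump(P,open("P.pkl","wb"))
for k in P: print(k,P[k].round(4))
print("oven",ray(p,(150,310),0),ray(p,(350,310),0))
grab(P["pot"],W(76),.034,.082,40)
move_ptp([.58,.33,.40],down(W(90)));shot("c"); print(read_time_s())
E
```

```text
pot [0.4568 0.396 ]
std [0.378  0.3034]
fer [0.521  0.2893]
sep [0.5756 0.3951]
oven [0.75362495 0.05124616 0.        ] [0.75266327 0.39067729 0.        ]
gap 0.053899130456826455 t 6.5667 f [-0.  -0.8  5.9] [-0.5 -0.8 -1.2] [0.4557 0.3951 0.1585]
7.6917
```

View pics/c.png

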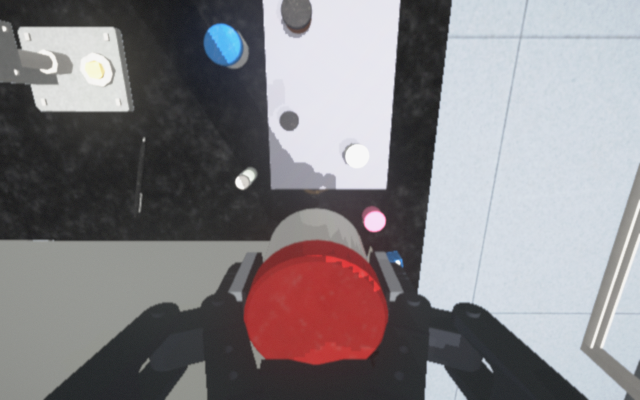

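Run:
```python
from h import *
p=camera_params("wrist"); Rt=R.from_quat(read_tcp_rot()); e=read_eef_pos()
for dx in(-.005,0,.005): print(dx,[proj(p,e+Rt.apply([dx+.0275*np.cos(a),.0275*np.sin(a),-.0285])).round(0).tolist() for a in np.arange(4)*np.pi/2])
movel([.58,-.15,.40],down(W(90)),speed=.35); print(read_time_s(),read_ft_force().round(1))
move_ptp([.60,-.33,.36],down(W(76)))
p,im=shot("d"); import pickle; pickle.dump(p,open("d.pkl","wb")); print(read_time_s(),read_eef_pos(),read_qpos().round(2))
for n in["steel_tray","reagent_bottle","beaker"]:
    print(n,[(np.round(d["at"]).tolist(),round(d["confidence"],2),ray(p,d["at"],0)[:2].round(3).tolist()) for d in tip_of("wrist",n)][:4])
```

```text
-0.005 [[317.0, 272.0], [390.0, 336.0], [317.0, 392.0], [245.0, 336.0]]
0 [[318.0, 259.0], [391.0, 325.0], [317.0, 382.0], [244.0, 325.0]]
0.005 [[318.0, 246.0], [392.0, 314.0], [317.0, 373.0], [243.0, 314.0]]
9.2167 [-0.1  1.9 -1.1]
10.0333 [ 0.60154855 -0.32736601  0.3600513 ] [-0.    0.43  0.63  1.39 -0.26  1.4   1.95]
steel_tray [([300.0, 86.0], 0.81, [0.494, -0.326])]
reagent_bottle [([300.0, 194.0], 0.69, [0.655, -0.367])]
beaker []
```

View pics/d.png

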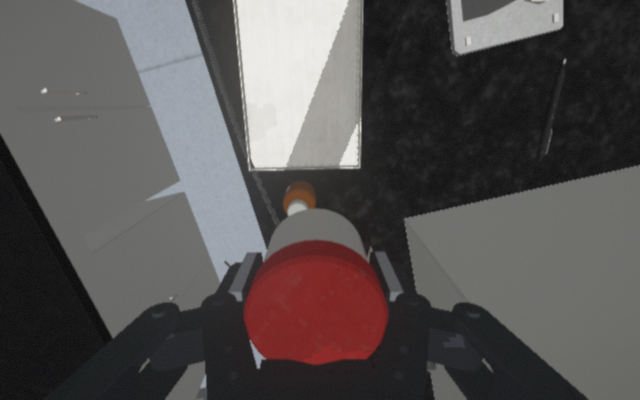

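Run:
```python
from h import *
move_ptp([.545,-.33,.46],down(W(76)))
p,im=shot("e"); import pickle; pickle.dump(p,open("e.pkl","wb")); np.save("e.npy",im); print(read_time_s(),read_eef_pos(),read_qpos().round(2))
for n in["steel_tray","reagent_bottle","beaker"]:
    print(n,[(np.round(d["at"]).tolist(),round(d["confidence"],2),ray(p,d["at"],0)[:2].round(3).tolist()) for d in tip_of("wrist",n)][:4])
cv2.imwrite("pics/e2.png",cv2.resize(im[0:250,180:420,::-1],None,fx=2.4,fy=2.4,interpolation=2))
```

```text
10.7667 [ 0.54537319 -0.32876139  0.45958923] [-0.02  0.3   0.67  1.35 -0.18  1.55  1.95]
steel_tray [([314.0, 118.0], 0.81, [0.493, -0.32])]
reagent_bottle [([314.0, 204.0], 0.87, [0.655, -0.36])]
beaker [([303.0, 20.0], 0.68, [0.336, -0.3])]
```

View pics/e2.png

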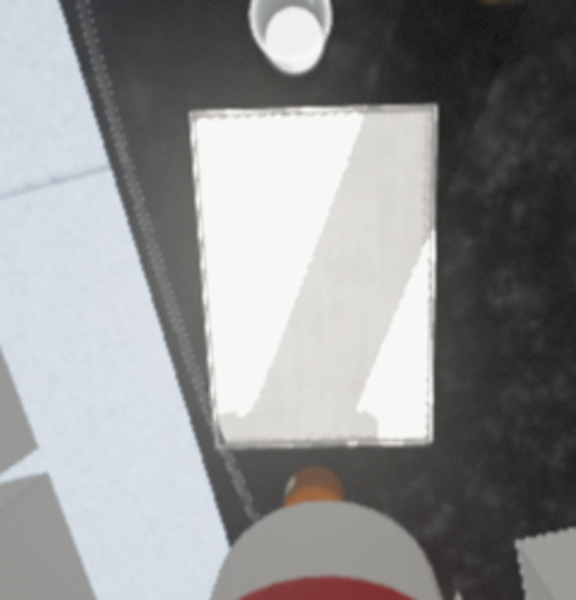

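Run:
```python
from h import *
import pickle; p=pickle.load(open("e.pkl","rb"))
c=np.array([(190,113),(438,104),(433,441),(219,449)])/2.4+[180,0]
P=np.array([ray(p,u,.018)[:2] for u in c]); print(P.round(4))
print([np.linalg.norm(P[i]-P[i-1]).round(4) for i in range(4)], P.mean(0))
rect=cv2.minAreaRect((P*1000).astype(np.float32)); print(rect)
d=(P[2]+P[3]-P[0]-P[1]); e=P[0]+P[3]-P[1]-P[2]; print(np.degrees(np.arctan2(d[1],d[0])),np.degrees(np.arctan2(e[1],e[0])))
T=p["camera_from_world"];print(-T[:3,:3].T@T[:3,3])
```

```text
[[ 0.3608 -0.3805]
 [ 0.3966 -0.2132]
 [ 0.6304 -0.2637]
 [ 0.5959 -0.4293]]
[np.float64(0.2401), np.float64(0.1711), np.float64(0.2392), np.float64(0.1692)] [ 0.49594213 -0.32167625]
((496.11907958984375, -321.9659118652344), (171.14932250976562, 240.1300506591797), 77.92994689941406)
-11.952301191726603 -101.91270211130745
[ 0.46824076 -0.31150812  0.58565853]
```

```bash
cat >> h.py <<'E'
C=np.array([.496,-.3217]); A=W(-11.93); U=np.array([np.cos(A),np.sin(A)]); YT=W(78.07); XT=np.array([-np.sin(YT),np.cos(YT)])
def put(xy,zp,op,yaw=YT,hov=.12):
    move_ptp([*xy,hov],down(yaw)); movel([*xy,zp+.012],speed=.15); movel([*xy,zp],speed=.04)
    print("down f",read_ft_force().round(1),read_eef_pos().round(4)); move_gripper(op); movel([*xy,hov],speed=.2); print("t",read_time_s())
E
python3 - <<'E'
from h import *
put(C-.005*XT,.034,.085)
move_ptp([*(C-.01*U),.30],down(YT)); p,im=shot("f"); import pickle; pickle.dump(p,open("f.pkl","wb"))
print(read_time_s(),[ (d["at"],d["confidence"],ray(p,d["at"],.002)[:2]) for d in tip_of("wrist","sample_pot")])
print(proj(p,[*C,.062]))
cv2.imwrite("pics/f2.png",cv2.resize(im[0:330,150:470,::-1],None,fx=1.8,fy=1.8,interpolation=2))
E
```

```text
down f [-0.2  0.7  4.6] [ 0.502  -0.3234  0.0352]
t 14.3083
15.1083 [([315.5, 177.3], 0.94, array([ 0.50249519, -0.32217146]))]
[314.83993775 183.16689055]
```

View pics/f2.png

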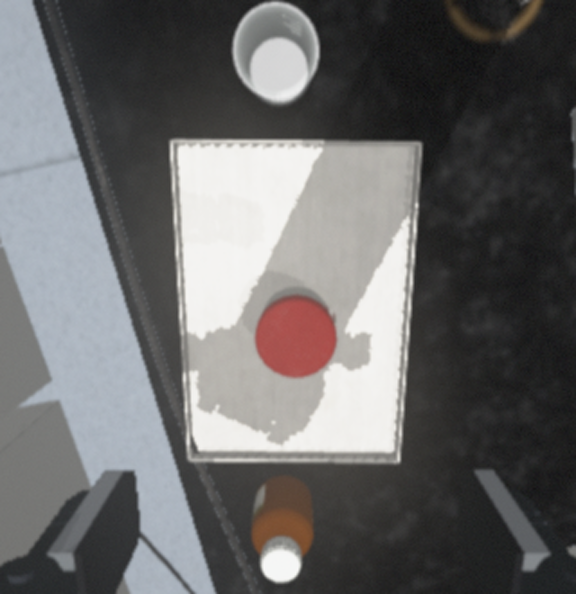

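Run:
```python
from h import *
import pickle; p=pickle.load(open("f.pkl","rb"))
c=np.array([(170,141),(422,141),(401,462),(188,461)])/1.8+[150,0]
P=np.array([ray(p,u,.018)[:2] for u in c])
print([np.linalg.norm(P[i]-P[i-1]).round(4) for i in range(4)], P.mean(0)); d=(P[2]+P[3]-P[0]-P[1]);print(np.degrees(np.arctan2(d[1],d[0])))
m=np.array([296,336])/1.8+[150,0]; l=ray(p,m,.062)[:2]; print("lid",l,"along",(l-P.mean(0))@U,"across",(l-P.mean(0))@XT, (l-P.mean(0))@[-U[1],U[0]])
b=ray(p,(np.array([296,376])/1.8+[150,0]),.062)[:2];t=ray(p,(np.array([296,296])/1.8+[150,0]),.062)[:2];print("lid extent",np.linalg.norm(b-t))
```

```text
[np.float64(0.2397), np.float64(0.1701), np.float64(0.2407), np.float64(0.1718)] [ 0.49579186 -0.32280323]
-12.205444247293542
lid [ 0.50013253 -0.32305671] along 0.0042993116377387525 across -0.004299311637738752 0.0006492805359905429
lid extent 0.055126027657715765
```

```bash
cat >> h.py <<'E'
def home_left():
    move_ptp([.58,-.15,.40],down(W(85))); movel([.58,.25,.40],down(W(85)),speed=.4)
def go_right():
    move_ptp([.58,.25,.40],down(W(85))); movel([.58,-.15,.40],down(W(85)),speed=.4)
def shift(xy,d,zp,op,hov=.14,gapop=.085):
    move_gripper(gapop); move_ptp([*xy,hov],down(YT)); movel([*xy,zp],speed=.15); move_gripper(0.,30)
    movel([*xy,zp+.004],speed=.1); movel([*(xy+d),zp+.004],speed=.1); movel([*(xy+d),zp],speed=.04)
    print(read_ft_force().round(1),read_eef_pos().round(4)); move_gripper(op); movel([*(xy+d),hov],speed=.2)
E
python3 - <<'E'
from h import *
import pickle; P=pickle.load(open("P.pkl","rb"))
shift(C-.005*XT,-.0043*U,.034,.085)
print(read_time_s()); home_left()
g=grab(P["std"]-[.0025,0],W(30),.028,.062,35)
go_right()
put(C+.07275*U,.0285,.062)
move_ptp([*(C-.01*U),.30],down(YT)); p,im=shot("g"); pickle.dump(p,open("g.pkl","wb")); print(read_time_s())
cv2.imwrite("pics/g2.png",cv2.resize(im[0:330,150:470,::-1],None,fx=1.8,fy=1.8,interpolation=2))
E
```

```text
[-1.5  0.8  5.6] [ 0.4971 -0.3224  0.0347]
19.1583
gap 0.04092602093374261 t 25.2667 f [-0.3 -1.6  6.5] [-1.  -0.5 -1. ] [0.3745 0.3028 0.159 ]
down f [ 0.2 -0.6  1.7] [ 0.5679 -0.3371  0.0291]
t 30.9917
31.85
```

View pics/g2.png

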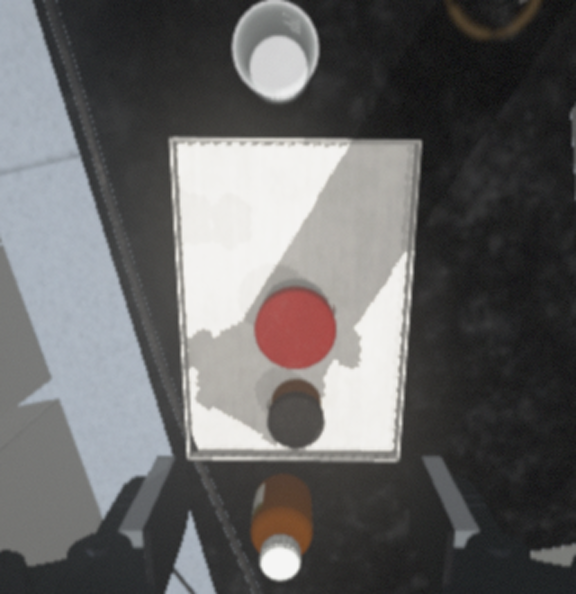

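```bash
cat > m.py <<'E'
from h import *
import pickle
def meas(f,corn,things,s=1.8,o=(150,0)):
    p=pickle.load(open(f,"rb")); P=np.array([ray(p,np.array(u)/s+o,.018)[:2] for u in corn]); c=P.mean(0)
    d=P[2]+P[3]-P[0]-P[1]; u=d/np.linalg.norm(d); n=np.array([-u[1],u[0]])
    print("tray",c.round(4),np.degrees(np.arctan2(u[1],u[0])).round(2))
    for k,(uv,h) in things.items():
        l=ray(p,np.array(uv)/s+o,h)[:2]; print(k,l.round(4),"along %.4f left %.4f"%((l-c)@u,(l-c)@n))
E
python3 - <<'E'
from m import *
meas("g.pkl",[(170,139),(421,140),(400,461),(188,460)],dict(pot=((295.5,327.5),.062),std=((296,419),.047)))
E
```

```text
tray [ 0.4962 -0.3229] -12.18
pot [ 0.4957 -0.322 ] along -0.0007 left 0.0007
std [ 0.5665 -0.3366] along 0.0716 left 0.0014
```

Run:
```python
from m import *
P=pickle.load(open("P.pkl","rb"))
home_left()
g=grab(P["sep"]-[.0025,0],W(78),.026,.058,35)
go_right()
put(C-.07275*U,.0265,.058)
move_ptp([*(C-.01*U),.30],down(YT)); p,im=shot("i"); pickle.dump(p,open("i.pkl","wb")); print(read_time_s())
cv2.imwrite("pics/i2.png",cv2.resize(im[0:330,150:470,::-1],None,fx=1.8,fy=1.8,interpolation=2))
```

```text
gap 0.03460964259418815 t 37.3667 f [-0.5  0.1  4.4] [-0.9  1.2 -1.3] [0.5718 0.3947 0.1582]
down f [-0.6  0.4  5.4] [ 0.4257 -0.3071  0.0274]
t 43.05
43.8833
```

View pics/i2.png

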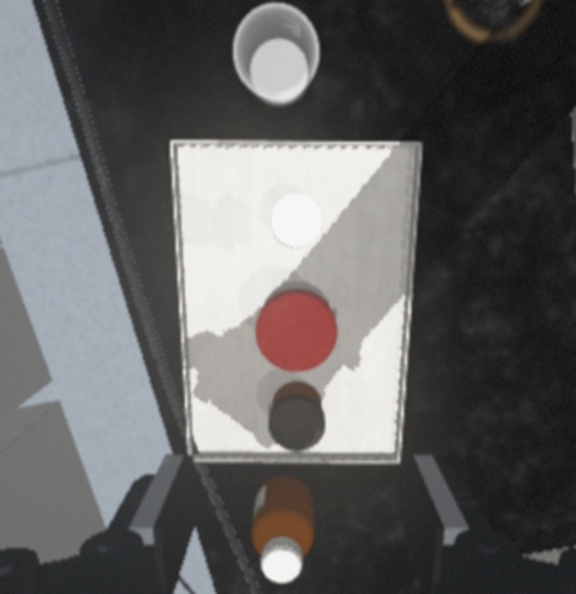

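Run:
```python
from m import *
meas("i.pkl",[(170,142),(422,143),(401,463),(190,462)],dict(pot=((296.5,330.5),.062),std=((297,422),.047),sep=((297,220),.036)))
P=pickle.load(open("P.pkl","rb"))
home_left()
g=grab(P["fer"]-[.0025,0],W(78),.024,.05,25)
go_right()
put(C+[-.0005,-.0003],.0845,.044,hov=.17)
move_ptp([*(C-.01*U),.30],down(YT)); p,im=shot("k"); pickle.dump(p,open("k.pkl","wb")); print(read_time_s())
cv2.imwrite("pics/k2.png",cv2.resize(im[0:330,150:470,::-1],None,fx=1.8,fy=1.8,interpolation=2))
```

```text
tray [ 0.4963 -0.3227] -12.06
pot [ 0.496  -0.3221] along -0.0004 left 0.0006
std [ 0.567  -0.3368] along 0.0721 left 0.0010
sep [ 0.4277 -0.3073] along -0.0703 left 0.0007
gap 0.028667831901675454 t 49.35 f [-1.4  0.3  5. ] [-0.3 -0.  -1.2] [0.5173 0.2892 0.1587]
down f [0.8 0.2 2.8] [ 0.4961 -0.3224  0.085 ]
t 54.6
55.2333
```

View pics/k2.png

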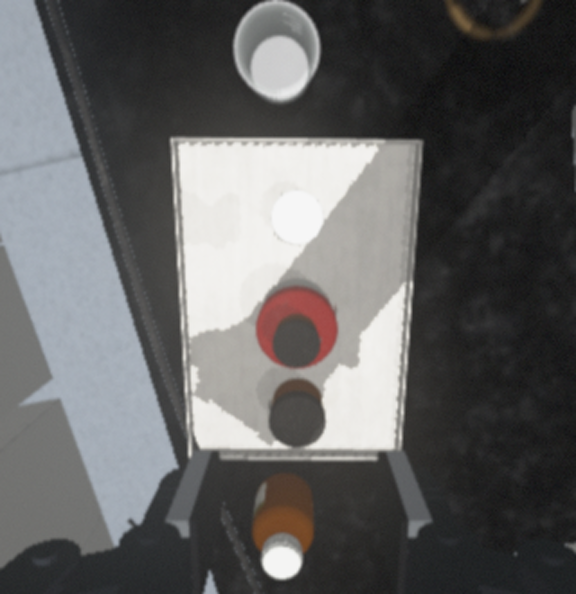

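Run:
```python
from m import *
meas("k.pkl",[(170,139),(422,141),(401,460),(189,459)],dict(pot=((297,327.5),.062),std=((297,418.5),.047),sep=((297,217),.036),fer=((296.5,341.5),.092)))
home_left(); move_ptp([.50,.33,.32],down(np.pi/2))
a=read_camera("scene"); s=read_camera("side"); w=read_camera("wrist")
cv2.imwrite("pics/z.png",np.vstack([cv2.resize(a[100:260,280:480,::-1],(750,600))[60:360],cv2.resize(w[:,:,::-1],(480,300))[:, :].copy() if 0 else np.hstack([cv2.resize(w[:,:,::-1],(480,300)),cv2.resize(s[120:220,330:420,::-1],(270,300))])]))
p=camera_params("wrist")
for n in["cap_jar","big_vial"]: print(n,[(d["confidence"],ray(p,d["at"],0)[:2].round(3).tolist()) for d in tip_of("wrist",n)][:3])
print(read_time_s())
```

```text
tray [ 0.4962 -0.3232] -12.14
pot [ 0.496 -0.322] along -0.0005 left 0.0011
std [ 0.5666 -0.3369] along 0.0717 left 0.0014
sep [ 0.4274 -0.3076] along -0.0705 left 0.0008
fer [ 0.4974 -0.3226] along 0.0010 left 0.0008
cap_jar [(0.91, [0.417, 0.203])]
big_vial [(0.93, [0.616, 0.215])]
58.1167
```

View pics/z.png

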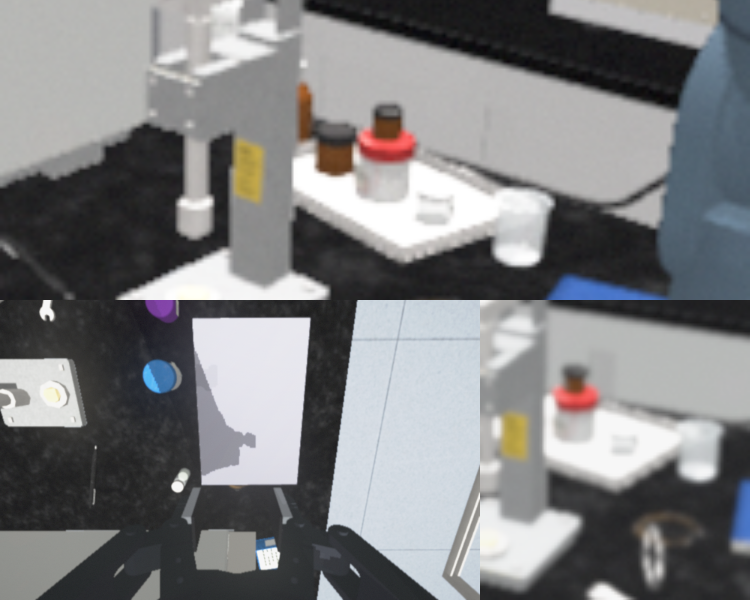

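The scene and side crops show the pot, standard jar, septa jar and stacked ferrule jar all upright. The cap jar and the vial are where they started.

```bash
python3 -c "
from bench import *
sign_off(); print(read_time_s())"
```

```text
the job is handed in; nothing more can be done
the job is handed in; nothing more can be done
```

The tray is set out as asked, and I handed the job in at about 58 s of robot time; no verdict came back. I placed the jars in the order given: pot, standard jar, septa jar, then the ferrule jar on the pot's lid.

The last wrist-camera look at the tray, measured from its centre along the long centre line (bottle end is plus):

| Item | Measured along the centre line | Target | Off the centre line (or pot axis) |
|---|---|---|---|
| Sample pot | −0.5 mm | 0 mm | about 1 mm |
| Standard jar | +71.7 mm | +72.75 mm | 1.4 mm |
| Septa jar | −70.5 mm | −72.75 mm | about 1 mm |
| Ferrule jar on the lid | about 1.5 mm from the lid centre | 0 mm | less than 1 mm |

- **Septa jar:** it sits about 2 mm closer to the pot than the exact middle. I left it.
- **Pot:** the first placing was 4.3 mm off centre, so I regripped it and moved it. A close look at the pot in the gripper had suggested a larger grip offset (about 6–7 mm) than the view from above did (about 2 mm). I went by the view from above.
- **Left alone:** I found the cap jar and vial again within about 1 cm of their first estimates, which is roughly the scatter of those readings. The bottle and beaker looked unmoved between the pictures of the tray. Everything on the tray stood upright.

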